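# Open the screw press and lift the basket onto the board

### The job

Pressing is done: turn the handwheel of the screw press anticlockwise until the steel plate stands clear above the rim of the basket, letting your hand ride up with the wheel so that you never bear down on the press, jolt it as you take hold, or haul it upward with more than about 20 N, and without shifting it. Then draw the basket out forwards by its handle, keep it level, and set it down gently on the middle of the broad part of the wooden board. Leave the screw wound up, let go, and do not disturb the sugar jar, the mug or the spice jar.

Things in the scene. Friction and masses are not known exactly. Their poses are not given: they have to be found in the camera images.
- press: Screw press standing loose on four rubber feet: pale square wooden base 200 x 200 mm, two upright steel posts 13 mm thick at y = -76 and +76 mm of its own frame, a steel bridge across them, and the screw with its black handwheel on top. Weighs 3.9 kg with the screw, without the basket. Origin: centre of the underside; z up; its front is -x.
- bridge_top (a point): Middle of the bridge's top face, 141 mm above the worktop. The bridge is 182 mm long (y), 28 mm deep (x), 16 mm thick; over it stand the brass nut (34 mm in diameter, 9 mm high, on the screw axis) and a cap nut over each post (up to 153 mm above the worktop). Axes as the press's.
- base_top (a point): Middle of the base's top face, 22 mm above the worktop, on the screw axis. Two wooden strips 10 mm high run along x, their inner faces at y = -43 and +43 mm, and another closes the rear, so that a thing standing here can slide out only to the front (-x). Axes as the press's.
- wheel_grip (a point): Middle of the handwheel's knurled rim (56 mm in diameter, 14 mm high), on the upright screw axis; 170 to 172 mm above the worktop at first. Turning it anticlockwise (from above) takes 0.1 to 0.15 N m; wheel and stem then rise on a coarse multi-start thread, the rise per turn is to be felt. It stays where it is left; stop 5.2 to 5.8 rad from the start.
- plate_face (a point): Middle of the underside of the round steel pressing plate (60 mm in diameter) at the lower end of the stem. It hangs on a short spring: at first it bears on the wooden follower in the basket, and it comes up with the stem only after the first millimetres, when the spring has relaxed.
- basket: Loose round steel basket on the press base: 80 mm in diameter, rim 52 mm above its foot, filled to 5.5 mm below the rim by a wooden follower; the plate stands down inside the rim until it is wound up. 0.2 to 0.4 kg. 3 mm of play on each side between the guide strips. Origin: centre of the foot's underside; z up; the handle points to its -x.
- handle (a point): Middle of the grip of the basket's handle: a straight black level bar, 14 mm wide (y), 20 mm high (z), 60 mm long (along the basket's x), 90 mm in front of the basket's axis and 40 mm above its foot. Axes as the basket's.
- board: Loose brown wooden board, 19 mm thick, 229 mm long along its own y, up to about 120 mm wide, flat on the worktop; its handle end points to its -y, away from the robot. Origin: centre of the underside.
- board_middle (a point): Middle of the broad part of the board, on its top face: 30 mm from the board's origin along its +y, 19 mm above the worktop. Axes as the board's.
- sugar_jar: Round jar with a wooden lid, 70 mm in diameter, 90 mm high. Bystander. Origin: centre of the underside.
- mug: Green and grey mug, 82 mm in diameter, 119 mm over the handle, 100 mm high. Bystander. Origin: near the centre of the underside.
- spice_jar: Slim spice jar with a dark cap, 41 mm in diameter, 105 mm high. Bystander. Origin: centre of the underside.
- worktop: The worktop on which everything stands; its top face is z = 0. Fixed.

How it is judged:
On the way, in this order (a step that is already met when the one before it is completed fails the run):
1. the plate is wound up at least 3 mm clear of the basket's rim, the basket still in its place on the press (z of plate_face in the frame of basket above 0.055 m and horizontal distance between basket and press below 0.012 m), for 0.2 s.
2. the basket is drawn out forwards, its middle more than 65 mm in front of the screw, level (x of basket in the frame of press below -0.065 m and angle between basket's own z axis and vertical below 0.3 rad).
At the end, for the whole second after the job is handed in: the basket stands upright and still with its foot flat on the broad part of the board (its axis within 25 mm of the board's middle across the board and 45 mm along it), the screw is still wound up (plate at least 76 mm above the press's underside) and the press stands where it was, within 20 mm (x of basket in the frame of board_middle between -0.025 and 0.025 m and y of basket in the frame of board_middle between -0.045 and 0.045 m and z of basket in the frame of board_middle between -0.003 and 0.004 m and angle between basket's own z axis and vertical below 0.06 rad and linear speed of basket below 0.01 m/s and angle between board's own z axis and vertical below 0.05 rad and z of plate_face in the frame of press above 0.076 m and distance of press from where it was at the start of the episode below 0.02 m); the robot touches nothing.
It fails at once if the hand leans on the press or jolts it: it bears on the worktop with over 62 N (its own 41 N with the basket and 20 N more) (contact force between press and worktop above 62 N).
It fails at once if the hand hauls the press upward: it bears on the worktop with under 19 N (its own 39 N less 20 N) (contact force between press and worktop below 19 N).
It fails at once if the press is shifted by more than 20 mm or tipped (distance of press from where it was at the start of the episode above 0.02 m or angle between press's own z axis and vertical above 0.08 rad).
It fails at once if the basket is tipped by more than about 25 degrees or banged down on the board with over 25 N (angle between basket's own z axis and vertical above 0.45 rad or contact force between basket and board above 25 N).
It fails at once if a bystander is moved by more than 20 mm or knocked over (distance of any of sugar_jar, mug, spice_jar from where it was at the start of the episode above 0.02 m or angle between any of sugar_jar, mug, spice_jar's own z axis and vertical above 0.3 rad).
It also fails if it takes over 70 s, if anything falls off the work surface, if the arm or the gripper's body presses on something with over 40 N, if the wrist force passes 120 N, or if a joint passes its speed limit or range.

### The arm

A 6-joint arm with a two-finger parallel gripper is mounted at the origin on a cart in front of the work surface, level with it; the furniture and walls round the work are solid. World frame = base frame: x ahead of the robot, y to its left, z up, the work surface at z = 0. Lengths are in m, angles in rad, forces in N, time in s.
With the tool pointing down it reaches from about 0.425 to 0.95 m from the base axis. Payload 3.5 kg.
Tool frame: the origin (TCP) lies on the centre line of the jaws, within the pads' length; the fingertips stand 14 mm ahead of it and the grasp point (between the pads) lies 5 mm behind it (ctrl.finger_overhang is the distance from the TCP to the fingertips, in m); z points along the fingers, y is the line along which they close (so a half turn about z gives the same grasp; the last joint's range is limited). The gripper opens to 85 mm and grips with 20 to 120 N. Pads are 22 mm wide; open, the fingers measure 114 mm over their backs; the gripper's body (76 mm by 85 mm) begins 54 mm behind the grasp point. The pads swing forward as they close: fully open they stand 13 mm farther back than shut.
Start: joints at [1.152, 0.286, 1.577, -0, 1.279, -0.15], TCP at [0.179, 0.651, 0.245] pointing down, gripper open.
Joint ranges: [-2.77, 2.77], [-0.9, 2.22], [0.21, 2.48], [-1.53, 4.67], [0.24, 2.81], [-2.84, 2.84]. Speed limits (rad/s): [2.79, 2.79, 3.14, 3.14, 3.14, 3.14].

### API

Orientations are given as a unit quaternion [x, y, z, w].
In Python, from plant import ctrl gives the robot as it stands.
- The arm moves only by the tool send_rows, never from a script. Its argument "moves" is text: rows parted by semicolons, each of 7 numbers parted by spaces: the turn, a rotation vector about the tool's x, y, z in units of 360 degrees (1.0 is 360 degrees), then the shift along the tool's x, y, z in units of 20 cm (1.0 is 20 cm), then the gripper's target within -1 to 1 (fully open at 1, half-way at 0, shut at -1). A call has 1 to 12 rows; each row is the pose to reach, as a shift and turn from the pose commanded when the call began, along the tool's axes at that moment, turning the shorter way round; what a row does not reach only later rows make up. A row lasts 1/8 s, in which the tool goes at most 62.5 mm and 10.7 degrees, less where a joint would pass 70% of its speed; a pose out of reach is approached as far as the arm can. A call with a number of a shift or a turn outside -1 to 1 is refused whole. A call with a gripper value outside its range is refused whole. The fingers move at their own pace and stop on an object; "newtons" is the grip in N (left out, the last holds). Time passes only in rows, so rows that repeat a pose let the fingers close. It gives the time, the measured TCP pose, the force, the opening and the grip force at its end, in the units of the state.
- ctrl.get_state(): the state, without advancing time (a new reading comes with each control period).
- ctrl.read_camera(name): name is "side" or "top"; returns a dict with "image" (400x640x3 uint8, red, green, blue), "fovy" (degrees; the focal length in pixels is half the picture's height over the tangent of half this angle, whatever the lens; pixels are square), "cx", "cy" (the principal point, pixels), "distortion" ([k1, k2, p1, p2, k3] as OpenCV has them; the pictures are not rectified), "extrinsics" (4x4, takes a point from camera to world coordinates). Camera axes: x right, y up, looking along -z (the intrinsics and any distortion apply to the point x, -y, -z); pixel columns grow to the right and rows downward; lengths in m; the calibration is good to about 2 mm. A picture is of the moment at which its call begins. There is no depth.
- ctrl.sign_off(): hands the job in; it is judged then, once.
The state is a dict: "time": time; "qpos": joint angles; "dq": joint speeds; "joint_efforts": joint torques, N m; "eef_pos": TCP position; "tcp_rot": TCP orientation; "contact_force": force on the tool from outside, world axes, zero at the start; "wrist_torque": the same for the moment, N m; "opening": opening from 0.0 (shut) to 1.0 (fully open); "finger_force": force on a finger pad.
Only numpy, scipy, OpenCV 4.12 (cv2) and the standard library are available. Lean on these libraries where they do the work, as an engineer would, in place of code of your own. Each camera call takes 0.05 s, during which the arm holds its last target. There are 200 camera calls.

## Working session

There is one attempt and no reset: what is moved stays moved. The work goes in short steps, Python scripts to look and compute and a tool call to move; the robot and the scene stay as the last step left them, time stands still between calls to the robot, and variables do not carry over. Pictures are saved under pics/ and viewed, at most 12 in all, crops included, and the job is handed in when it is done.

Besides the shell and the picture viewer there is one more tool, called after ">>>" in YAML: its name, and indented under it one key for each argument. send_rows: Moves the arm, as the interface text tells. Its arguments: {"type":"object","properties":{"moves":{"type":"string"},"newtons":{"type":"number"}},"required":["moves"]}

```bash
mkdir -p pics; ls; python3 - <<'E'
from plant import ctrl
import cv2
for n in("top","side"):
    c=ctrl.read_camera(n); cv2.imwrite(f"pics/{n}0.png",c["image"][:,:,::-1])
    print(n,c["fovy"],c["cx"],c["cy"],c["distortion"],c["extrinsics"])
s=ctrl.get_state(); print(s, ctrl.finger_overhang)
E
```

```text
pics
top 42.65578633050698 324.4288512489875 199.96774677521347 [-0.05842728  0.          0.          0.          0.        ] [[ 0.16366322  0.96111575 -0.22242048  0.23130867]
 [-0.98651269  0.16005589 -0.03427563 -0.16539189]
 [ 0.00265686  0.22503028  0.97434815  1.57357667]
 [ 0.          0.          0.          1.        ]]
side 56.11434604068235 321.8889427908226 201.85379012477313 [-0.02028955  0.          0.          0.          0.        ] [[-0.83442715  0.3577193  -0.41924722  0.15237143]
 [-0.55093636 -0.52188741  0.65123165  0.5255725 ]
 [ 0.01415829  0.77438391  0.63255759  0.74882211]
 [ 0.          0.          0.          1.        ]]
{'time': 0.1, 'qpos': array([ 1.15199414e+00,  2.87126393e-01,  1.57803502e+00,  5.79625576e-05,
        1.27857295e+00, -1.50007335e-01]), 'dq': array([-0.00162112,  0.000832  , -0.00198151,  0.00060811, -0.00095238,
       -0.00052055]), 'joint_efforts': array([ 3.55068059e-04, -4.07295120e+01, -2.93699151e+01, -1.32428395e-04,
        3.35850375e-03, -1.39057227e-05]), 'eef_pos': array([0.17899394, 0.65025712, 0.24405017]), 'tcp_rot': array([ 1.34001421e-01,  9.90980561e-01, -1.02005238e-03, -3.27096105e-04]), 'contact_force': array([-0.56488857,  1.38511145,  0.51349285]), 'wrist_torque': array([ 0.03430299,  0.00929208, -0.0458158 ]), 'finger_force': 0.0, 'opening': 0.9949865633577608} 0.014
```

View pics/top0.png

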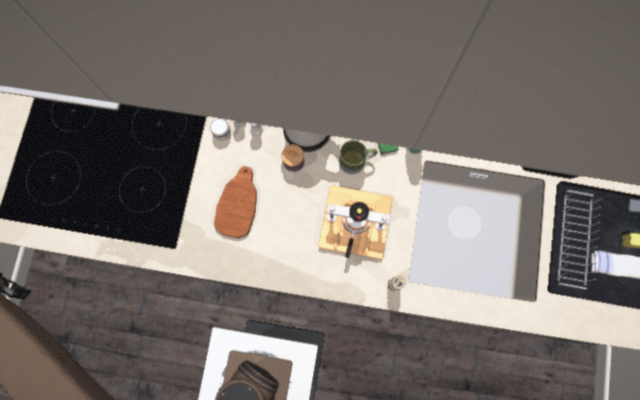

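View pics/side0.png

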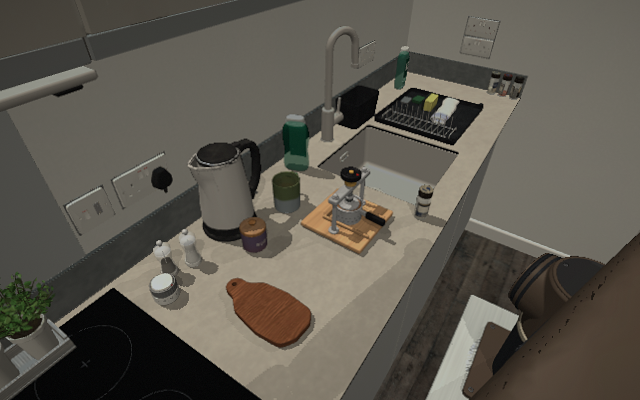

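The top view shows the wheel at about (358,211), the basket handle at (349,247), the board at (237,205), sugar jar (292,157), mug (354,155) and spice jar (396,283). In the side view the wheel is at (350,175), the handle at (375,218) and the board at (270,312). I'll enlarge both.

```bash
python3 - <<'E'
import cv2
t=cv2.imread("pics/top0.png");s=cv2.imread("pics/side0.png")
cv2.imwrite("pics/topc.png",cv2.resize(t[140:300,200:420],None,fx=3.6,fy=3.6,interpolation=cv2.INTER_CUBIC))
cv2.imwrite("pics/sidec.png",cv2.resize(s[155:355,215:445],None,fx=3,fy=3,interpolation=cv2.INTER_CUBIC))
E
```

```text
(no output)
```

View pics/topc.png

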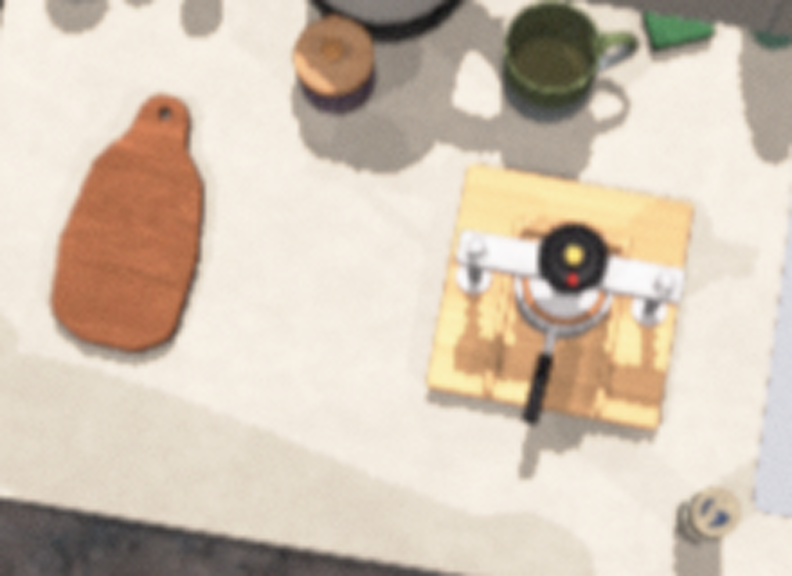

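View pics/sidec.png

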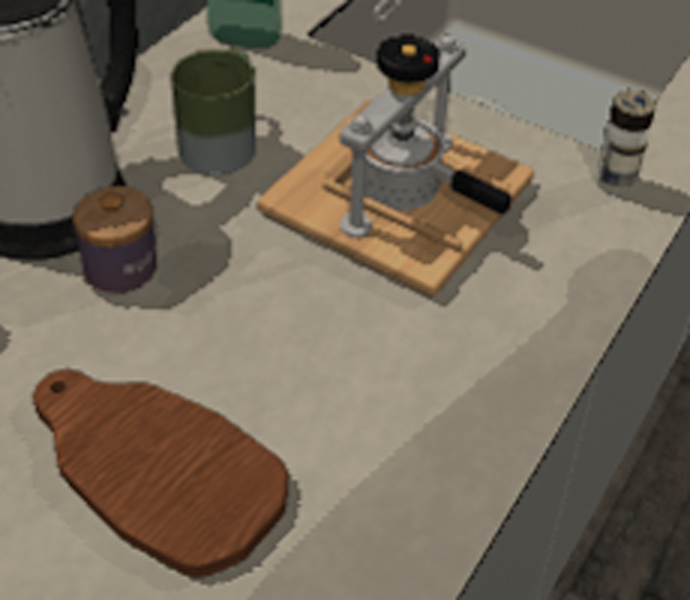

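The crops show the wheel centre at top crop (573,257) and side crop (407,58). The handle bar runs from (545,357) to (533,418). The press corners are at (468,166), (693,203), (660,422) and (430,387). The board runs from its hole at (165,113) to its broad end at (125,347).

```bash
cat > h.py <<'E'
import numpy as np, cv2
from plant import ctrl
def cam(n):
    c=ctrl.read_camera(n); return c
def K(c):
    f=200/np.tan(np.radians(c["fovy"]/2)); return np.array([[f,0,c["cx"]],[0,f,c["cy"]],[0,0,1]])
def ray(c,p):
    u=cv2.undistortPoints(np.array([[p]],float),K(c),np.array(c["distortion"]))[0,0]
    E=np.array(c["extrinsics"]); return E[:3,3],E[:3,:3]@[u[0],-u[1],-1]
def atz(c,p,z):
    o,d=ray(c,p); return o+d*(z-o[2])/d[2]
def tri(c1,p1,c2,p2):
    o1,d1=ray(c1,p1);o2,d2=ray(c2,p2)
    t=np.linalg.lstsq(np.c_[d1,-d2],o2-o1,rcond=None)[0]
    a=o1+t[0]*d1;b=o2+t[1]*d2; return (a+b)/2,np.linalg.norm(a-b)
E
python3 - <<'E'
from h import *
np.set_printoptions(precision=4,suppress=True)
t=cam("top");s=cam("side")
T=lambda x,y:(x/3.6+200-.36,y/3.6+140-.36)
S=lambda x,y:(x/3+215-.33,y/3+155-.33)
print("wheel tri",tri(t,T(573,257),s,S(407,58)), "top@.171",atz(t,T(573,257),.178),"side@.171",atz(s,S(407,58),.171))
cs=[atz(t,T(*p),.022) for p in[(468,166),(693,203),(660,422),(430,387)]]
print("base",np.array(cs),np.mean(cs,0));
for a in range(4): d=cs[(a+1)%4]-cs[a];print(np.linalg.norm(d),np.degrees(np.arctan2(d[1],d[0])))
cs=[atz(s,S(*p),.022) for p in[(258,205),(435,288),(535,170),(362,98)]]
print("base side",np.array(cs[:3]),np.mean([cs[0],cs[2]],0), np.linalg.norm(cs[0]-cs[1]),np.linalg.norm(cs[1]-cs[2]))
for n,p in dict(h0=(545,357),h1=(533,418)).items(): print(n,atz(t,T(*p),.072))
for n,p in dict(h0=(457,175),h1=(505,200)).items(): print("side",n,atz(s,S(*p),.072))
print("basket rim",atz(t,T(563,290),.074))
for n,p in dict(hole=(165,113),tip=(167,95),L=(55,300),R=(202,190),BL=(75,328),bot=(130,348),BR=(172,335),L2=(75,215),R2=(190,290)).items(): print(n,atz(t,T(*p),.019))
for n,p in dict(hole=(60,388),bot1=(283,470),bot2=(205,565),L=(60,465),R=(215,415)).items(): print("side",n,atz(s,S(*p),.019))
print("sugar",atz(t,T(334,50),.09),"mug",atz(t,T(553,45),.1),"spice",atz(t,T(715,513),.105),"spice side",atz(s,S(632,103),.105))
# board mask
im=t["image"];hsv=cv2.cvtColor(im,cv2.COLOR_RGB2HSV)
m=((hsv[...,0]<14)&(hsv[...,1]>110)&(hsv[...,2]>60)).astype(np.uint8);m[:,:205]=0;m[:,265:]=0;m[:160]=0;m[245:]=0
c=max(cv2.findContours(m,0,1)[0],key=cv2.contourArea)[:,0]
w=np.array([atz(t,p,.019)[:2] for p in c],np.float32)
print(cv2.minAreaRect(w),cv2.boxPoints(cv2.minAreaRect(w)))
E
```

```text
wheel tri (array([ 0.5382, -0.2157,  0.1674]), np.float64(0.0030792906491212816)) top@.171 [ 0.5344 -0.2159  0.178 ] side@.171 [ 0.5375 -0.2111  0.171 ]
base [[ 0.6332 -0.1194  0.022 ]
 [ 0.6326 -0.317   0.022 ]
 [ 0.4398 -0.3152  0.022 ]
 [ 0.4374 -0.1189  0.022 ]] [ 0.5357 -0.2176  0.022 ]
0.19762360649799451 -90.17205182031071
0.1928417971075356 179.44422624130883
0.1963036083957988 90.7064163885572
0.1958471201118157 -0.15696245844123966
base side [[ 0.6315 -0.1085  0.022 ]
 [ 0.439  -0.1088  0.022 ]
 [ 0.4343 -0.3054  0.022 ]] [ 0.5329 -0.207   0.022 ] 0.19249768493233568 0.19668357567277694
h0 [ 0.4707 -0.2095  0.072 ]
h1 [ 0.4194 -0.2075  0.072 ]
side h0 [ 0.4715 -0.201   0.072 ]
side h1 [ 0.4196 -0.1951  0.072 ]
basket rim [ 0.5281 -0.2156  0.074 ]
hole [0.6378 0.1507 0.019 ]
tip [0.6542 0.1523 0.019 ]
L [0.4586 0.2111 0.019 ]
R [0.5748 0.1051 0.019 ]
BL [0.4377 0.1891 0.019 ]
bot [0.4285 0.139  0.019 ]
BR [0.4455 0.1058 0.019 ]
L2 [0.5348 0.2097 0.019 ]
R2 [0.4864 0.0982 0.019 ]
side hole [0.6371 0.1556 0.019 ]
side bot1 [0.444  0.1182 0.019 ]
side bot2 [0.4447 0.2127 0.019 ]
side L [0.5863 0.2091 0.019 ]
side R [0.5175 0.1066 0.019 ]
sugar [0.6968 0.0064 0.09  ] mug [ 0.7282 -0.1752  0.1   ] spice [ 0.3643 -0.3603  0.105 ] spice side [ 0.3674 -0.3526  0.105 ]
((0.5399802327156067, 0.15484246611595154), (0.117584727704525, 0.22349736094474792), 85.52912139892578) [[0.424  0.1049]
 [0.6468 0.0875]
 [0.656  0.2047]
 [0.4332 0.2222]]
```

>>> send_rows:
  moves: "0 0 0.1 -0.3 -0.2 0 1;0 0 0.1 -0.6 -0.4 0 1;0 0 0.1 -0.9 -0.6 0 1;0 0 0.2 -0.9 -0.6 0 1;0 0 0.2 -0.9 -0.6 0 1;0 0 0.2 -0.9 -0.6 0 1;0 0 0.3 -0.9 -0.6 0 1;0 0 0.3 -0.9 -0.6 0 1;0 0 0.3 -0.9 -0.6 0 1;0 0 0.3 -0.9 -0.6 0 1"

```text
time: 1.45
eef_pos: [0.3208, 0.4871, 0.2451]
tcp_rot: [0.88, 0.476, -0.0, 0.0]
contact_force: [0.3, 0.5, 0.1]
opening: 0.999
finger_force: 0.0
```

```bash
cat >> h.py <<'E'
from scipy.spatial.transform import Rotation as R
def pl(x,y,z,psi=None):
    s=ctrl.get_state(); q=R.from_quat(s["tcp_rot"]); M=q.as_matrix()
    cur=np.arctan2(M[1,1],M[0,1])
    d=M.T@(np.array([x,y,z])-s["eef_pos"])/.2
    print("t",round(s["time"],2),"pos",s["eef_pos"].round(4),"psi",cur.round(3),"q6",s["qpos"][5].round(3),"q1",s["qpos"][0].round(3),"F",s["contact_force"].round(1),"op",round(s["opening"],3))
    dp=0 if psi is None else psi-cur
    X=np.cos(psi if psi is not None else cur);Y=np.sin(psi if psi is not None else cur)
    G=np.c_[[Y,-X,0],[X,Y,0],[0,0,-1]]
    rv=R.from_matrix(M.T@G).as_rotvec()/(2*np.pi)
    print("shift",d.round(4),"turn",rv.round(4),"cw turns",round(-dp/2/np.pi,4))
E
python3 -c "
from h import *
pl(.45,.1,.25,-2.98)
pl(.536,-.213,.25,-2.98)"
```

```text
t 1.45 pos [0.3208 0.4871 0.2451] psi -0.579 q6 1.394 q1 0.815 F [0.3 0.5 0.1] op 0.999Traceback (most recent call last):
  File "<string>", line 3, in <module>
    pl(.45,.1,.25,-2.98)
    ~~^^^^^^^^^^^^^^^^^^
  File "h.py", line 25, in pl
    rv=R.from_matrix(M.T@G).as_rotvec()/(2*np.pi)
       ~~~~~~~~~~~~~^^^^^^^
  File "scipy/spatial/transform/_rotation.pyx", line 1143, in scipy.spatial.transform._rotation.Rotation.from_matrix
ValueError: Non-positive determinant (left-handed or null coordinate frame) in rotation matrix 0: [[ 7.37933167e-01 -6.74873628e-01  4.76603320e-04]
 [-6.74873719e-01 -7.37933237e-01  4.24686153e-05]
 [-3.23040482e-04  3.52986055e-04  9.99999886e-01]].
```

```bash
sed -i 's/\[Y,-X,0\]/[-Y,X,0]/' h.py; python3 -c "
from h import *
pl(.47,.3,.25,-2)
pl(.536,-.213,.25,-2.98)"
```

```text
t 1.45 pos [0.3208 0.4871 0.2451] psi -0.579 q6 1.394 q1 0.815 F [0.3 0.5 0.1] op 0.999
shift [-0.3747  1.1365 -0.0245] turn [0.000e+00 1.000e-04 2.261e-01] cw turns 0.2261
t 1.45 pos [0.3208 0.4871 0.2451] psi -0.579 q6 1.394 q1 0.815 F [0.3 0.5 0.1] op 0.999
shift [-2.3407  2.8166 -0.0237] turn [1.000e-04 0.000e+00 3.821e-01] cw turns 0.3821
```

>>> send_rows:
  moves: "0 0 0.03 -0.2 0.24 0 1;0 0 0.06 -0.4 0.48 0 1;0 0 0.1 -0.6 0.72 0 1;0 0 0.13 -0.8 0.96 0 1;0 0 0.13 -0.8 0.96 0 1"

```text
time: 2.08
eef_pos: [0.3966, 0.2452, 0.2453]
tcp_rot: [0.996, 0.086, 0.0, 0.0]
contact_force: [0.5, -0.2, 0.3]
opening: 0.999
finger_force: 0.0
```

```bash
python3 -c "
from h import *
pl(.536,-.213,.25,-2.98)"
```

```text
t 2.08 pos [0.3966 0.2452 0.2453] psi -1.399 q6 1.736 q1 0.336 F [ 0.5 -0.2  0.3] op 0.999
shift [ 0.296   2.3764 -0.0217] turn [ 0.000e+00 -1.000e-04  2.516e-01] cw turns 0.2516
```

>>> send_rows:
  moves: "0 0 0.03 0.04 0.25 0 1;0 0 0.06 0.08 0.5 0 1;0 0 0.09 0.1 0.75 0 1;0 0 0.12 0.15 1 0 1;0 0 0.12 0.15 1 0 1"

```text
time: 2.7
eef_pos: [0.4617, 0.0548, 0.2454]
tcp_rot: [0.958, -0.285, 0.0, 0.0]
contact_force: [0.1, -0.6, 0.3]
opening: 0.996
finger_force: 0.0
```

```bash
python3 -c "
from h import *
pl(.536,-.213,.25,-2.98)"
```

```text
t 2.7 pos [0.4617 0.0548 0.2454] psi -2.149 q6 2.049 q1 -0.1 F [ 0.1 -0.6  0.3] op 0.996
shift [ 1.0428  0.918  -0.0225] turn [ 0.000e+00 -1.000e-04  1.322e-01] cw turns 0.1322
```

>>> send_rows:
  moves: "0 0 0.03 0.25 0.23 0 1;0 0 0.06 0.5 0.46 0 1;0 0 0.09 0.75 0.69 0 1;0 0 0.12 1 0.92 0 1;0 0 0.15 1 0.92 0 1;0 0 0.1545 1 0.92 0 1;0 0 0.1545 1 0.92 0 1"

```text
time: 3.58
eef_pos: [0.5291, -0.2039, 0.245]
tcp_rot: [0.718, -0.696, -0.001, -0.0]
contact_force: [0.3, -0.1, 0.1]
opening: 1.001
finger_force: 0.0
```

```bash
python3 -c "
from h import *
pl(.536,-.213,.25,-3.12)
o=[]
for n,(r0,r1,c0,c1) in dict(top=(150,270,300,420),side=(110,230,295,415)).items():
    c=cam(n); o.append(cv2.resize(c['image'][r0:r1,c0:c1,::-1],None,fx=3.3,fy=3.3,interpolation=cv2.INTER_CUBIC))
cv2.imwrite('pics/a1.png',np.hstack(o))"
```

```text
t 3.58 pos [ 0.5291 -0.2039  0.245 ] psi -3.11 q6 2.563 q1 -0.547 F [ 0.3 -0.1  0.1] op 1.001
shift [ 0.0463 -0.0329 -0.025 ] turn [0.0001 0.0002 0.0015] cw turns 0.0015
```

View pics/a1.png

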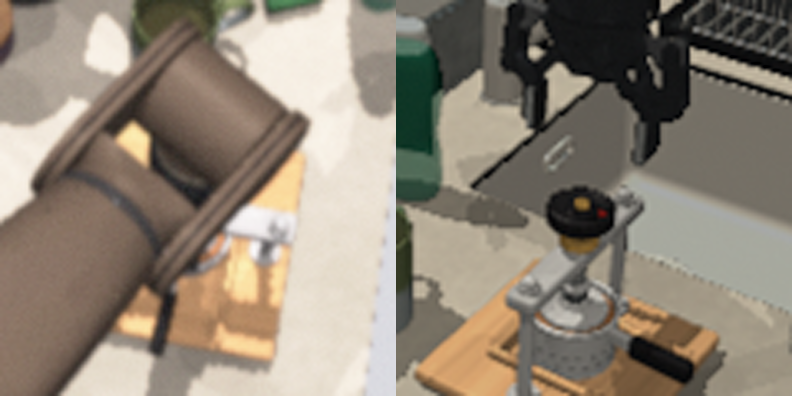

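The side view shows the open fingertips at about composite (535,125) and (643,160), with the wheel below at (580,212). The arm hides the wheel in the top view. I'll check the side camera's bias against the known tool position.

```bash
python3 -c "
from h import *
np.set_printoptions(precision=4,suppress=True)
s=cam('side');S=lambda x,y:((x-396)/3.3+295-.35,y/3.3+110-.35)
for z in(.238,.244,.25):
  a=atz(s,S(535,122),z);b=atz(s,S(643,158),z);print(z,a,b,(a+b)/2,np.linalg.norm(a-b))
print(atz(s,S(580,212),.171),atz(s,S(580,203),.178))
"
```

```text
0.238 [ 0.5851 -0.214   0.238 ] [ 0.4892 -0.216   0.238 ] [ 0.5372 -0.215   0.238 ] 0.095934917472427
0.244 [ 0.5801 -0.2054  0.244 ] [ 0.4853 -0.2073  0.244 ] [ 0.5327 -0.2063  0.244 ] 0.09480808782008168
0.25 [ 0.575  -0.1967  0.25  ] [ 0.4813 -0.1986  0.25  ] [ 0.5281 -0.1976  0.25  ] 0.09368125816773638
[ 0.5376 -0.2116  0.171 ] [ 0.5393 -0.2137  0.178 ]
```

>>> send_rows:
  moves: "0 0 0.0015 0.046 -0.028 0.05 1;0 0 0.0015 0.046 -0.028 0.13 1;0 0 0.0015 0.046 -0.028 0.21 1;0 0 0.0015 0.046 -0.028 0.28 1;0 0 0.0015 0.046 -0.028 0.33 1;0 0 0.0015 0.046 -0.028 0.37 1;0 0 0.0015 0.046 -0.028 0.4 1;0 0 0.0015 0.046 -0.028 0.41 1;0 0 0.0015 0.046 -0.028 0.41 1"
  newtons: 20

```text
time: 4.85
eef_pos: [0.5353, -0.2148, 0.1636]
tcp_rot: [0.713, -0.701, 0.0, -0.0]
contact_force: [0.2, -0.4, 0.2]
opening: 1.004
finger_force: 0.0
```

```bash
python3 -c "
from h import *
pl(.535,-.213,.163,-3.12)
c=cam('side'); cv2.imwrite('pics/a2.png',cv2.resize(c['image'][110:230,295:415,::-1],None,fx=5,fy=5,interpolation=cv2.INTER_CUBIC))"
```

```text
t 4.85 pos [ 0.5353 -0.2148  0.1636] psi -3.124 q6 2.567 q1 -0.557 F [ 0.2 -0.4  0.2] op 1.004
shift [-0.0089  0.0013  0.0029] turn [-0.0001 -0.     -0.0006] cw turns -0.0006
```

View pics/a2.png

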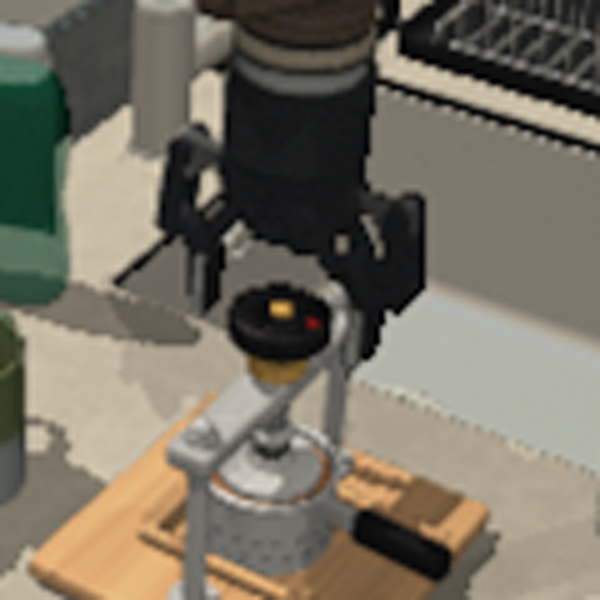

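The hand is centred on the wheel: the tips at (203,310) and (365,358) straddle the wheel at (280,322) evenly. I'll take hold gently.

>>> send_rows:
  moves: "0 0 0 0 0 0 0.5;0 0 0 0 0 0 0.42;0 0 0 0 0 0 0.38;0 0 0 0 0 0 0.34;0 0 0 0 0 0 0.31;0 0 0 0 0 0 0.28"
  newtons: 20

```text
time: 5.65
eef_pos: [0.5356, -0.2147, 0.1638]
tcp_rot: [0.713, -0.701, 0.001, -0.0]
contact_force: [2.0, -0.3, 1.2]
opening: 0.643
finger_force: 21.1
```

>>> send_rows:
  moves: "0 0 -0.015 0 0 -0.0013 0.2;0 0 -0.03 0 0 -0.0026 0.2;0 0 -0.045 0 0 -0.004 0.2;0 0 -0.06 0 0 -0.0052 0.2;0 0 -0.06 0 0 -0.0052 0.2"

```text
time: 6.28
eef_pos: [0.5358, -0.2147, 0.1652]
tcp_rot: [0.832, -0.555, 0.001, -0.0]
contact_force: [1.8, 1.3, 3.4]
opening: 0.648
finger_force: 21.1
```

```bash
python3 -c "
from h import *
pl(.535,-.213,.163,-3.12);print(ctrl.get_state()['wrist_torque'])"
```

```text
t 6.28 pos [ 0.5358 -0.2147  0.1652] psi -2.748 q6 2.19 q1 -0.557 F [1.8 1.3 3.4] op 0.648
shift [-0.0095  0.0004  0.011 ] turn [-0.0003 -0.0001  0.0593] cw turns 0.0593
[ 0.19239125 -0.27920819  0.10847307]
```

>>> send_rows:
  moves: "0 0 -0.02 0 0 -0.003 0.2;0 0 -0.04 0 0 -0.0052 0.2;0 0 -0.06 0 0 -0.0074 0.2;0 0 -0.08 0 0 -0.0096 0.2;0 0 -0.1 0 0 -0.0118 0.2"

```text
time: 6.9
eef_pos: [0.5361, -0.2145, 0.1676]
tcp_rot: [0.963, -0.27, 0.001, -0.001]
contact_force: [3.3, 2.5, 2.4]
opening: 0.646
finger_force: 21.3
```

```bash
python3 -c "
from h import *
pl(.535,-.213,.163,-3.12);print(ctrl.get_state()['wrist_torque'])"
```

```text
t 6.9 pos [ 0.5361 -0.2145  0.1676] psi -2.117 q6 1.559 q1 -0.557 F [3.3 2.5 2.4] op 0.646
shift [-0.0084 -0.0035  0.0229] turn [-0.0004 -0.0002  0.1596] cw turns 0.1596
[ 0.33574058 -0.42827897 -0.06535913]
```

>>> send_rows:
  moves: "0 0 -0.025 0 0 -0.0028 0.2;0 0 -0.05 0 0 -0.0056 0.2;0 0 -0.075 0 0 -0.0084 0.2;0 0 -0.1 0 0 -0.0112 0.2;0 0 -0.125 0 0 -0.014 0.2;0 0 -0.15 0 0 -0.0168 0.2"

```text
time: 7.65
eef_pos: [0.5361, -0.214, 0.1711]
tcp_rot: [0.98, 0.197, 0.001, -0.001]
contact_force: [1.8, 3.6, 3.9]
opening: 0.646
finger_force: 21.4
```

>>> send_rows:
  moves: "0 0 -0.025 0.0005 -0.002 -0.0035 0.2;0 0 -0.05 0.001 -0.003 -0.0065 0.2;0 0 -0.075 0.0015 -0.0035 -0.0095 0.2;0 0 -0.1 0.0015 -0.0035 -0.0125 0.2;0 0 -0.125 0.0015 -0.0035 -0.0155 0.2;0 0 -0.15 0.0015 -0.0035 -0.0185 0.2"

```text
time: 8.4
eef_pos: [0.5357, -0.2135, 0.1748]
tcp_rot: [0.784, 0.621, 0.001, 0.0]
contact_force: [1.1, 2.9, 3.9]
opening: 0.646
finger_force: 21.4
```

```bash
python3 -c "
from h import *
pl(.535,-.213,.163,-3.12);print(ctrl.get_state()['wrist_torque'])"
```

```text
t 8.4 pos [ 0.5357 -0.2135  0.1748] psi -0.231 q6 -0.325 q1 -0.556 F [1.1 2.9 3.9] op 0.646
shift [ 0.0018 -0.004   0.0588] turn [-2.000e-04 -3.000e-04  4.598e-01] cw turns 0.4598
[ 0.42958434 -0.09749195 -0.13395013]
```

>>> send_rows:
  moves: "0 0 -0.025 0 0 -0.0034 0.2;0 0 -0.05 0 0 -0.0065 0.2;0 0 -0.075 0 0 -0.0095 0.2;0 0 -0.1 0 0 -0.0125 0.2;0 0 -0.125 0 0 -0.0155 0.2;0 0 -0.15 0 0 -0.0185 0.2"

```text
time: 9.15
eef_pos: [0.5352, -0.2137, 0.1783]
tcp_rot: [0.417, 0.909, 0.0, -0.0]
contact_force: [-0.8, 2.1, 4.7]
opening: 0.642
finger_force: 21.4
```

>>> send_rows:
  moves: "0 0 -0.025 0 0 -0.0032 0.2;0 0 -0.05 0 0 -0.0062 0.2;0 0 -0.075 0 0 -0.0093 0.2;0 0 -0.1 0 0 -0.0123 0.2;0 0 -0.125 0 0 -0.0153 0.2;0 0 -0.15 0 0 -0.0183 0.2;0 0 -0.15 0 0 -0.0183 0.2"

```text
time: 10.02
eef_pos: [0.535, -0.2141, 0.1819]
tcp_rot: [-0.039, 0.999, -0.0, -0.0]
contact_force: [-1.5, 0.3, 5.1]
opening: 0.643
finger_force: 21.3
```

```bash
python3 -c "
from h import *
pl(.535,-.213,.163,-3.12)
c=cam('side'); cv2.imwrite('pics/a3.png',cv2.resize(c['image'][120:240,300:420,::-1],None,fx=4,fy=4,interpolation=cv2.INTER_CUBIC))"
```

```text
t 10.03 pos [ 0.535  -0.2141  0.1819] psi 1.649 q6 -2.205 q1 -0.556 F [-1.5  0.3  5.1] op 0.643
shift [-0.0003  0.0057  0.0944] turn [-0.00e+00 -1.00e-04 -2.41e-01] cw turns 0.759
```

View pics/a3.png

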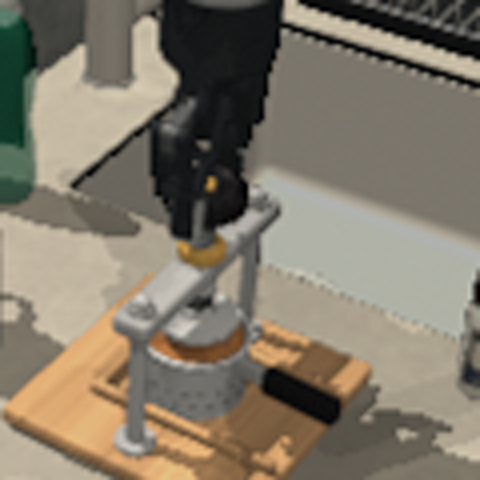

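The plate stands well clear: the follower shows below it at (200,345). Next I'll let go and rise.

>>> send_rows:
  moves: "0 0 0 0 0 -0.002 0.3;0 0 0 0 0 -0.002 0.4;0 0 0 0 0 -0.002 0.6;0 0 0 0 0 -0.002 1;0 0 0 0 0 -0.002 1;0 0 0 0 0 -0.002 1;0 0 0 0 0 -0.1 1;0 0 0 0 0 -0.25 1;0 0 0 0 0 -0.4 1;0 0 0 0 0 -0.4 1"

```text
time: 11.32
eef_pos: [0.5369, -0.215, 0.2662]
tcp_rot: [-0.04, 0.999, -0.002, 0.004]
contact_force: [0.4, 0.1, 0.1]
opening: 1.0
finger_force: 0.0
```

```bash
python3 -c "
from h import *
pl(.45,-.209,.26,1.57)"
```

```text
t 11.32 pos [ 0.5369 -0.215   0.2662] psi 1.651 q6 -2.207 q1 -0.556 F [0.4 0.1 0.1] op 1.0
shift [0.4307 0.0647 0.0277] turn [-0.0008  0.0011  0.0129] cw turns 0.0129
```

```bash
python3 -c "
from h import *
pl(.455,-.2075,.20,1.5)"
```

```text
t 11.32 pos [ 0.5369 -0.215   0.2662] psi 1.651 q6 -2.207 q1 -0.556 F [0.4 0.1 0.1] op 1.0
shift [0.4072 0.0718 0.3279] turn [-0.0007  0.0012  0.0241] cw turns 0.0241
```

>>> send_rows:
  moves: "0 0 0.012 0.2 0.035 0 1;0 0 0.024 0.407 0.072 0 0.2;0 0 0.024 0.407 0.072 0 0.2;0 0 0.024 0.407 0.072 0.1 0.2;0 0 0.024 0.407 0.072 0.25 0.2;0 0 0.024 0.407 0.072 0.4 0.2;0 0 0.024 0.407 0.072 0.55 0.2;0 0 0.024 0.407 0.072 0.65 0.2;0 0 0.024 0.407 0.072 0.65 0.2"

```text
time: 12.45
eef_pos: [0.4521, -0.2053, 0.129]
tcp_rot: [0.035, 0.999, 0.001, -0.002]
contact_force: [0.3, -0.1, 0.1]
opening: 0.597
finger_force: 0.0
```

```bash
python3 -c "
from h import *
pl(.455,-.2075,.058,1.5)
c=cam('side'); cv2.imwrite('pics/a4.png',cv2.resize(c['image'][120:240,300:420,::-1],None,fx=5,fy=5,interpolation=cv2.INTER_CUBIC))"
```

```text
t 12.45 pos [ 0.4521 -0.2053  0.129 ] psi 1.501 q6 -2.132 q1 -0.631 F [ 0.3 -0.1  0.1] op 0.597
shift [-0.0164 -0.0108  0.355 ] turn [ 0.0004 -0.0006  0.0001] cw turns 0.0001
```

View pics/a4.png

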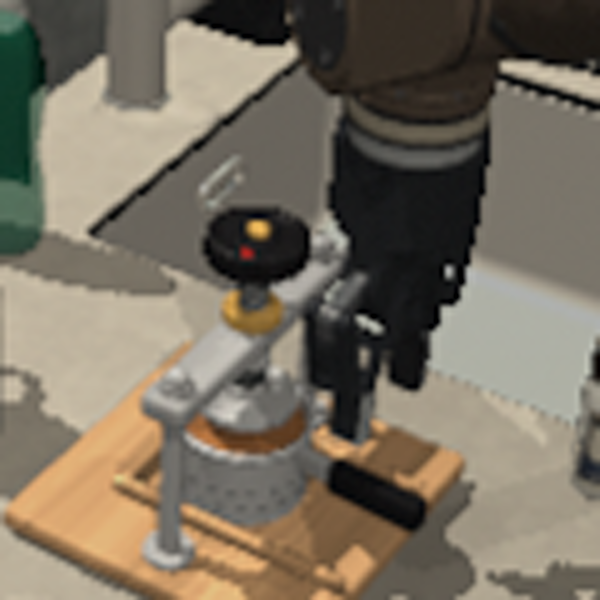

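The hand is over the handle, with its tips at (350,435) and (405,385). The handle bar runs from (332,470) to (422,515). I'll check the projections against the known tool pose.

```bash
python3 -c "
from h import *
np.set_printoptions(precision=4,suppress=True)
s=cam('side');S=lambda x,y:(x/5+300-.4,y/5+120-.4)
a=atz(s,S(350,435),.12);b=atz(s,S(405,385),.12);print(a,b,(a+b)/2)
for p in[(332,470),(422,513),(338,463),(420,500)]:print(atz(s,S(*p),.062),atz(s,S(*p),.072))
"
```

```text
[ 0.4553 -0.176   0.12  ] [ 0.4504 -0.2304  0.12  ] [ 0.4529 -0.2032  0.12  ]
[ 0.4773 -0.2079  0.062 ] [ 0.4726 -0.1973  0.072 ]
[ 0.4197 -0.2041  0.062 ] [ 0.4158 -0.1935  0.072 ]
[ 0.4773 -0.2151  0.062 ] [ 0.4726 -0.2044  0.072 ]
[ 0.4253 -0.2131  0.062 ] [ 0.4213 -0.2023  0.072 ]
```

>>> send_rows:
  moves: "0 0 0 -0.016 -0.011 0.1 0.2;0 0 0 -0.016 -0.011 0.2 0.2;0 0 0 -0.016 -0.011 0.28 0.2;0 0 0 -0.016 -0.011 0.33 0.2;0 0 0 -0.016 -0.011 0.355 0.2;0 0 0 -0.016 -0.011 0.355 0;0 0 0 -0.016 -0.011 0.355 -0.2;0 0 0 -0.016 -0.011 0.355 -0.4;0 0 0 -0.016 -0.011 0.355 -0.55;0 0 0 -0.016 -0.011 0.355 -0.7;0 0 0 -0.016 -0.011 0.355 -0.8;0 0 0 -0.016 -0.011 0.355 -0.8"
  newtons: 20

```text
time: 14.05
eef_pos: [0.456, -0.2086, 0.0604]
tcp_rot: [0.035, 0.999, -0.0, 0.0]
contact_force: [-1.9, 1.2, 4.1]
opening: 0.157
finger_force: 20.7
```

>>> send_rows:
  moves: "0 0 0 0 0 0 -0.9;0 0 0 0 0 0 -0.9;0 0 0 0 0 0 -0.9;0 0 0 0 0 -0.005 -0.9;0 0 0 0 0 -0.01 -0.9;0 0 0 0 0 -0.015 -0.9;0 0 0 0 0 -0.015 -0.9"
  newtons: 80

```text
time: 14.92
eef_pos: [0.4555, -0.2083, 0.0627]
tcp_rot: [0.035, 0.999, 0.0, -0.0]
contact_force: [-0.3, -0.5, -2.3]
opening: 0.147
finger_force: 79.7
```

```bash
python3 -c "
from h import *
pl(.384,-.208,.063)
c=cam('side'); cv2.imwrite('pics/a5.png',cv2.resize(c['image'][120:240,300:420,::-1],None,fx=4,fy=4,interpolation=cv2.INTER_CUBIC))"
```

```text
t 14.93 pos [ 0.4555 -0.2083  0.0627] psi 1.5 q6 -2.132 q1 -0.632 F [-0.3 -0.5 -2.3] op 0.147
shift [ 0.3567 -0.0235 -0.0012] turn [ 0.0001 -0.0002  0.    ] cw turns 0.0
```

View pics/a5.png

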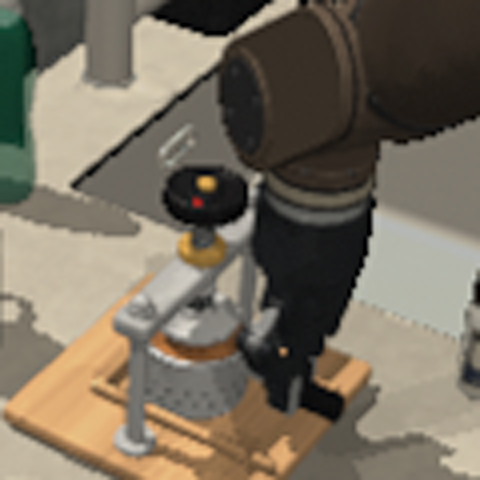

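The basket is held and level, just off the base, with the plate clear above it. I'll draw it out.

>>> send_rows:
  moves: "0 0 0 0.04 -0.003 0 -0.9;0 0 0 0.1 -0.007 0 -0.9;0 0 0 0.16 -0.011 0 -0.9;0 0 0 0.22 -0.015 0 -0.9;0 0 0 0.28 -0.019 0 -0.9;0 0 0 0.33 -0.023 0 -0.9;0 0 0 0.365 -0.026 0 -0.9;0 0 0 0.365 -0.026 0 -0.9"

```text
time: 15.98
eef_pos: [0.3823, -0.2086, 0.0632]
tcp_rot: [0.035, 0.999, -0.0, 0.0]
contact_force: [0.2, -0.6, -3.1]
opening: 0.147
finger_force: 79.6
```

```bash
python3 -c "
from h import *
pl(.384,-.208,.12)"
```

```text
t 15.97 pos [ 0.3823 -0.2086  0.0632] psi 1.5 q6 -2.233 q1 -0.733 F [ 0.2 -0.6 -3.1] op 0.147
shift [-0.0082  0.0038 -0.2842] turn [-0.  0.  0.] cw turns 0.0
```

>>> send_rows:
  moves: "0 0 0 0.015 0 -0.01 -0.9;0 0 0 0.02 0 -0.05 -0.9;0 0 0 0.02 0 -0.12 -0.9;0 0 0 0.02 0 -0.22 -0.9;0 0 0 0.02 0 -0.32 -0.9;0 0 0 0.02 0 -0.42 -0.9;0 0 0 0.02 0 -0.52 -0.9;0 0 0 0.02 0 -0.62 -0.9;0 0 0 0.02 0 -0.7 -0.9;0 0 0 0.02 0 -0.76 -0.9;0 0 0 0.02 0 -0.76 -0.9"

```text
time: 17.35
eef_pos: [0.3791, -0.2087, 0.2163]
tcp_rot: [0.035, 0.999, -0.001, 0.001]
contact_force: [-0.7, -0.6, -2.4]
opening: 0.145
finger_force: 79.6
```

```bash
python3 -c "
from h import *
pl(.43,-.07,.215);pl(.445,.1,.215)"
```

```text
t 17.35 pos [ 0.3791 -0.2087  0.2163] psi 1.5 q6 -2.239 q1 -0.738 F [-0.7 -0.6 -2.4] op 0.145
shift [-0.2049  0.7096  0.0059] turn [-0.0002  0.0003  0.    ] cw turns 0.0
t 17.35 pos [ 0.3791 -0.2087  0.2163] psi 1.5 q6 -2.239 q1 -0.738 F [-0.7 -0.6 -2.4] op 0.145
shift [-0.22    1.5628  0.0047] turn [-0.0002  0.0003  0.    ] cw turns 0.0
```

>>> send_rows:
  moves: "0 0 0 -0.015 0.05 0 -0.9;0 0 0 -0.045 0.16 0 -0.9;0 0 0 -0.08 0.28 0 -0.9;0 0 0 -0.12 0.42 0 -0.9;0 0 0 -0.16 0.56 0 -0.9;0 0 0 -0.205 0.71 0 -0.9;0 0 0 -0.215 0.85 0 -0.9;0 0 0 -0.22 0.95 0 -0.9;0 0 0 -0.22 0.99 0 -0.9;0 0 0 -0.22 0.99 0 -0.9"

```text
time: 18.6
eef_pos: [0.4362, -0.0134, 0.2145]
tcp_rot: [0.035, 0.999, 0.0, -0.001]
contact_force: [0.6, -0.0, -3.1]
opening: 0.147
finger_force: 79.6
```

```bash
python3 -c "
from h import *
pl(.432,.163,.15)"
```

```text
t 18.6 pos [ 0.4362 -0.0134  0.2145] psi 1.502 q6 -1.766 q1 -0.264 F [ 0.6 -0.  -3.1] op 0.147
shift [0.0813 0.8784 0.3227] turn [ 0.     -0.0002  0.    ] cw turns 0.0
```

>>> send_rows:
  moves: "0 0 0 0.01 0.06 0 -0.9;0 0 0 0.03 0.2 0.03 -0.9;0 0 0 0.04 0.35 0.08 -0.9;0 0 0 0.05 0.5 0.16 -0.9;0 0 0 0.06 0.65 0.26 -0.9;0 0 0 0.07 0.78 0.36 -0.9;0 0 0 0.08 0.85 0.46 -0.9;0 0 0 0.08 0.88 0.54 -0.9;0 0 0 0.08 0.88 0.57 -0.9;0 0 0 0.08 0.88 0.57 -0.9"

```text
time: 19.85
eef_pos: [0.433, 0.1623, 0.101]
tcp_rot: [0.036, 0.999, -0.0, -0.0]
contact_force: [0.3, 1.6, -3.1]
opening: 0.149
finger_force: 79.6
```

```bash
python3 -c "
from h import *
pl(.432,.163,.0574)
o=[]
for n,(r0,r1,c0,c1) in dict(top=(150,270,180,300),side=(200,360,200,360)).items():
    c=cam(n); o.append(cv2.resize(c['image'][r0:r1,c0:c1,::-1],(396,396),interpolation=cv2.INTER_CUBIC))
cv2.imwrite('pics/a6.png',np.hstack(o))"
```

```text
t 19.85 pos [0.433  0.1623 0.101 ] psi 1.5 q6 -1.361 q1 0.139 F [ 0.3  1.6 -3.1] op 0.149
shift [0.0051 0.0032 0.2181] turn [-0.     -0.0001 -0.    ] cw turns 0.0
```

View pics/a6.png

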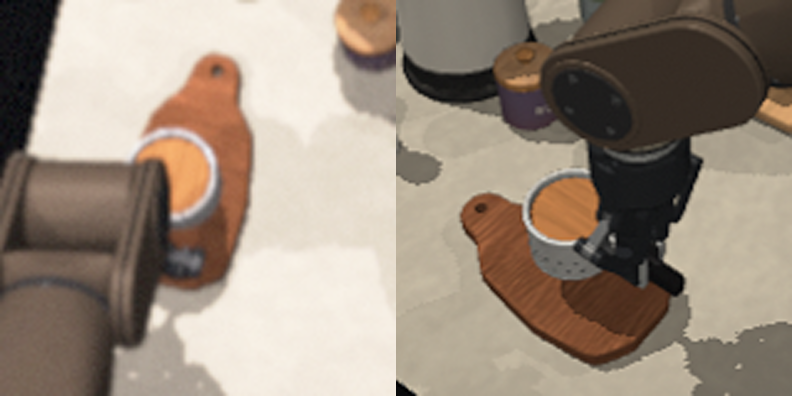

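The basket is over the board: its rim centre is at (174,177) in the top crop, and it is level. I'll compute its position.

```bash
python3 -c "
from h import *
t=cam('top');print(atz(t,(174/3.3+180-.35,177/3.3+150-.35),.1146), atz(t,(216/3.3+180-.35,71/3.3+150-.35),.019),atz(t,(185/3.3+180-.35,285/3.3+150-.35),.019))
"
```

```text
[0.51033787 0.14971272 0.1146    ] [0.63714937 0.15180253 0.019     ] [0.42941125 0.13935159 0.019     ]
```

>>> send_rows:
  moves: "0 0 0 0 0.01 0.02 -0.9;0 0 0 0 0.02 0.06 -0.9;0 0 0 0 0.025 0.1 -0.9;0 0 0 0 0.025 0.13 -0.9;0 0 0 0 0.025 0.155 -0.9;0 0 0 0 0.025 0.175 -0.9;0 0 0 0 0.025 0.185 -0.9;0 0 0 0 0.025 0.193 -0.9;0 0 0 0 0.025 0.2 -0.9;0 0 0 0 0.025 0.2 -0.9"

```text
time: 21.25
eef_pos: [0.4333, 0.1678, 0.0612]
tcp_rot: [0.035, 0.999, 0.0, 0.0]
contact_force: [-0.4, -0.4, -2.1]
opening: 0.149
finger_force: 79.6
```

>>> send_rows:
  moves: "0 0 0 0 0 0.003 -0.9;0 0 0 0 0 0.006 -0.9;0 0 0 0 0 0.009 -0.9;0 0 0 0 0 0.009 -0.9"

```text
time: 21.75
eef_pos: [0.4332, 0.1678, 0.0593]
tcp_rot: [0.035, 0.999, -0.0, -0.0]
contact_force: [0.5, -0.8, -2.6]
opening: 0.149
finger_force: 79.6
```

>>> send_rows:
  moves: "0 0 0 0 0 0.003 -0.9;0 0 0 0 0 0.006 -0.9;0 0 0 0 0 0.006 -0.9"

```text
time: 22.12
eef_pos: [0.4333, 0.1678, 0.0582]
tcp_rot: [0.035, 0.999, -0.0, -0.0]
contact_force: [-0.7, 0.2, -0.9]
opening: 0.147
finger_force: 79.7
```

>>> send_rows:
  moves: "0 0 0 0 0 0.002 -0.9;0 0 0 0 0 0.004 -0.9;0 0 0 0 0 0.004 -0.9"

```text
time: 22.5
eef_pos: [0.4333, 0.1678, 0.058]
tcp_rot: [0.035, 0.999, -0.0, -0.0]
contact_force: [-4.2, -1.9, 5.1]
opening: 0.148
finger_force: 80.7
```

>>> send_rows:
  moves: "0 0 0 0 0 -0.002 -0.9;0 0 0 0 0 -0.002 -0.72;0 0 0 0 0 -0.002 -0.68;0 0 0 0 0 -0.002 -0.6;0 0 0 0 0 -0.002 -0.4;0 0 0 0 0 -0.002 0;0 0 0 0 0 -0.002 0.3;0 0 0 0 0 -0.002 0.3;0 0 0 0 0 -0.002 0.3"
  newtons: 20

```text
time: 23.62
eef_pos: [0.4332, 0.1678, 0.0577]
tcp_rot: [0.035, 0.999, -0.0, -0.0]
contact_force: [-0.9, 0.0, 0.2]
opening: 0.649
finger_force: 0.0
```

>>> send_rows:
  moves: "0 0 0 0 0 -0.03 0.3;0 0 0 0 0 -0.1 0.3;0 0 0 0 0 -0.25 0.3;0 0 0 0 0 -0.45 0.3;0 0 0 0.2 0 -0.7 0.3;0 0 0 0.2 0 -0.9 0.3;0 0 0 0.2 0 -0.9 0.3;0 0 0 0.2 0.6 -0.9 0.3;0 0 0 0.2 0.9 -0.9 0.3;0 0 0 0 1 -0.9 0.3;0 0 0 0 1 -0.9 0.3"

```text
time: 25.0
eef_pos: [0.4477, 0.3696, 0.2363]
tcp_rot: [0.034, 0.999, -0.0, -0.001]
contact_force: [-0.2, -0.9, 1.0]
opening: 0.649
finger_force: 0.0
```

```bash
python3 -c "
from h import *
pl(.432,.163,.0574)
o=[]
for n,(r0,r1,c0,c1) in dict(top=(150,270,180,300),side=(150,350,220,420)).items():
    c=cam(n); o.append(cv2.resize(c['image'][r0:r1,c0:c1,::-1],(396,396),interpolation=cv2.INTER_CUBIC))
cv2.imwrite('pics/a7.png',np.hstack(o))"
```

```text
t 25.0 pos [0.4477 0.3696 0.2363] psi 1.503 q6 -0.987 q1 0.515 F [-0.2 -0.9  1. ] op 0.649
shift [ 0.0065 -1.0351  0.8956] turn [-0.0001 -0.0003 -0.    ] cw turns 0.0
```

View pics/a7.png

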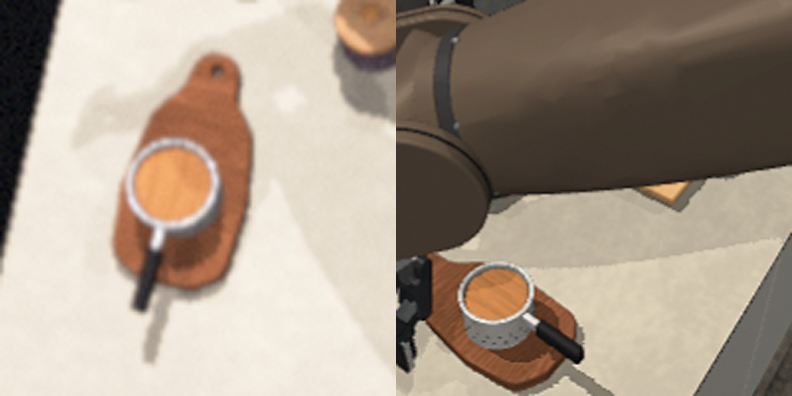

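The basket stands on the board with its rim centre at (172,184). I'll check the offset in the board's axes.

```bash
python3 -c "
from h import *
t=cam('top');P=lambda x,y,z:atz(t,(x/3.3+180-.35,y/3.3+150-.35),z)[:2]
b=P(172,184,.071);h=P(216,71,.019);e=np.mean([P(122,262,.019),P(231,262,.019)],0)
im=t['image'];hsv=cv2.cvtColor(im,cv2.COLOR_RGB2HSV)
print(b,h,[P(*p,.019) for p in((114,245),(253,160),(236,255),(130,165),(185,288),(218,53))])
s=ctrl.get_state();print(s['dq'].round(3))
"
```

```text
[0.51196941 0.15960321] [0.63714937 0.15180253] [array([0.45544299, 0.21271066]), array([0.55706763, 0.09984305]), array([0.46504268, 0.09796007]), array([0.53315224, 0.21392547]), array([0.42664784, 0.13878572]), array([0.65508875, 0.15348328])]
[-0.02  -0.039  0.036 -0.003  0.006 -0.002]
```

>>> send_rows:
  moves: "0 0 0 0 0 0 0.3;0 0 0 0 0 0 0.3;0 0 0 0 0 0 0.3"

```text
time: 25.52
eef_pos: [0.4472, 0.3666, 0.2381]
tcp_rot: [0.036, 0.999, 0.0, 0.0]
contact_force: [0.3, 0.5, -0.3]
opening: 0.651
finger_force: 0.0
```

```bash
python3 -c "
from plant import ctrl
print(ctrl.sign_off())"
```

```text
the job is handed in; nothing more can be done
None
```

The screw is wound up with the plate clear, and the basket stands upright about 4 mm from the middle of the board's broad part. I let go and handed the job in at about 25.5 s; the sign-off returned no verdict.

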